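# Pack painted finish samples in the carrying tray

## Task

Get the paint samples ready to carry: with a light push, not picking them up, tip every sample board standing in the tray onto its bare wooden face, to lie flat in its bay, blue face up, and lay a keeper bar across the tray over each, both ends fully down in facing notches of the two rails. Only then take the press tool and, with its foot, not with the fingers, press both red lock plugs fully home, and stand the tool upright on the bench again. Leave the paint tin, cup and sanding block where they are; a spare bar may stay on the bench.

Things in the scene. Friction and masses are not known exactly. Their poses are not given: they have to be found in the camera images.
- tray: fixed plywood tray 214 (x) x 430 (y) mm, cork floor 12 mm above the bench. Along its near and far side (x = -96, +96 mm) runs a rail 22 mm wide; clear floor between them 170 mm. Each rail has three notches 44 mm wide in y, 14 mm deep, their floor 34 mm, the rail top 48 mm above the bench. Origin at the centre of the underside, z up, x towards the far rail
- bay0 (a point): bay 0 of 3 in the tray, counted from -y to +y of the tray, 114 mm apart: the point midway between its near and far notch, at the height of the notch floors (34 mm above the bench, 22 mm above the cork floor). Axes as the tray's. A bar correctly laid across the bay has its origin here
- bay1 (a point): bay 1 of 3 in the tray, counted from -y to +y of the tray, 114 mm apart: the point midway between its near and far notch, at the height of the notch floors (34 mm above the bench, 22 mm above the cork floor). Axes as the tray's. A bar correctly laid across the bay has its origin here
- bay2 (a point): bay 2 of 3 in the tray, counted from -y to +y of the tray, 114 mm apart: the point midway between its near and far notch, at the height of the notch floors (34 mm above the bench, 22 mm above the cork floor). Axes as the tray's. A bar correctly laid across the bay has its origin here
- sample0: ash sample board 80 x 60 x 18 mm, 60 g, one broad face blue, the other bare wood. Origin at its centre; x points out of the blue face, y along the 80 mm, z along the 60 mm. Starts standing on an 80 mm edge mid-bay (z up), blue face towards the robot or away. Pushed some 10 mm near its top it topples and stays where it falls, its centre about 30 mm further on. Two or three are present
- sample1: ash sample board 80 x 60 x 18 mm, 60 g, one broad face blue, the other bare wood. Origin at its centre; x points out of the blue face, y along the 80 mm, z along the 60 mm. Starts standing on an 80 mm edge mid-bay (z up), blue face towards the robot or away. Pushed some 10 mm near its top it topples and stays where it falls, its centre about 30 mm further on. Two or three are present
- sample2: ash sample board 80 x 60 x 18 mm, 60 g, one broad face blue, the other bare wood. Origin at its centre; x points out of the blue face, y along the 80 mm, z along the 60 mm. Starts standing on an 80 mm edge mid-bay (z up), blue face towards the robot or away. Pushed some 10 mm near its top it topples and stays where it falls, its centre about 30 mm further on. Two or three are present
- bar0: keeper bar: aluminium flat 214 x 36 x 16 mm, on top of its middle a dark wooden grip 60 mm along x, 20 mm wide in y, from 16 to 46 mm above the underside; 340 g in all. Origin at the centre of the underside, x along the bar, z up. Starts flat on the bench beside the tray, two on its +y and one on its -y side. Any of the three alike bars fits any bay
- bar1: keeper bar: aluminium flat 214 x 36 x 16 mm, on top of its middle a dark wooden grip 60 mm along x, 20 mm wide in y, from 16 to 46 mm above the underside; 340 g in all. Origin at the centre of the underside, x along the bar, z up. Starts flat on the bench beside the tray, two on its +y and one on its -y side. Any of the three alike bars fits any bay
- bar2: keeper bar: aluminium flat 214 x 36 x 16 mm, on top of its middle a dark wooden grip 60 mm along x, 20 mm wide in y, from 16 to 46 mm above the underside; 340 g in all. Origin at the centre of the underside, x along the bar, z up. Starts flat on the bench beside the tray, two on its +y and one on its -y side. Any of the three alike bars fits any bay
- paint_tin: blue-labelled paint tin, 80 mm across, 85 mm tall, beyond the tray; origin under its centre
- sanding_block: cork sanding block, 70 x 110 x 34 mm, between the robot and the tray; origin under its centre
- jar: white ceramic cup, 70 mm across, 70 mm tall, between the robot and the tray; origin under its centre
- plug_l: red snap-in lock plug, 28 mm across, in a grey block 50 x 40 mm at the +y end of the tray, midway between the rails. Origin at the centre of its top face, which starts 42 mm above the bench, 12 mm proud of the block; pressed straight down with about 8 N it sinks 10 mm to its stop (32 mm) and stays there
- plug_r: red snap-in lock plug, 28 mm across, in a grey block 50 x 40 mm at the -y end of the tray, midway between the rails. Origin at the centre of its top face, which starts 42 mm above the bench, 12 mm proud of the block; pressed straight down with about 8 N it sinks 10 mm to its stop (32 mm) and stays there
- press_tool: hand press tool standing on the bench on the -y side: round steel foot 40 mm across and 16 mm thick, wooden stem 22 mm across from 16 to 88 mm, dark knob 36 mm across from 88 to 106 mm; 200 g. Origin at the centre of the foot's underside, z up along the stem

How it is judged (in metres and radians):
On the way, in this order (a step that is already met when the one before it is completed fails the run):
1. every sample flat, blue up, under a seated bar; then the plugs (angle between each of sample0, sample1, sample2's own x axis and vertical below 0.1 rad and z of each of sample0, sample1, sample2 in the frame of tray below 0.026 m and linear speed of each of sample0, sample1, sample2 below 0.02 m/s and ((y of sample0 in the frame of bar0 between -0.04 and 0.04 m and x of bar0 in the frame of tray between -0.018 and 0.018 m and z of bar0 in the frame of tray between 0.03 and 0.038 m and angle between the x axis of bar0 and the x axis of tray, either way round below 0.08 rad and angle between bar0's own z axis and vertical below 0.08 rad and linear speed of bar0 below 0.02 m/s) or (y of sample0 in the frame of bar1 between -0.04 and 0.04 m and x of bar1 in the frame of tray between -0.018 and 0.018 m and z of bar1 in the frame of tray between 0.03 and 0.038 m and angle between the x axis of bar1 and the x axis of tray, either way round below 0.08 rad and angle between bar1's own z axis and vertical below 0.08 rad and linear speed of bar1 below 0.02 m/s) or (y of sample0 in the frame of bar2 between -0.04 and 0.04 m and x of bar2 in the frame of tray between -0.018 and 0.018 m and z of bar2 in the frame of tray between 0.03 and 0.038 m and angle between the x axis of bar2 and the x axis of tray, either way round below 0.08 rad and angle between bar2's own z axis and vertical below 0.08 rad and linear speed of bar2 below 0.02 m/s)) and ((y of sample1 in the frame of bar0 between -0.04 and 0.04 m and x of bar0 in the frame of tray between -0.018 and 0.018 m and z of bar0 in the frame of tray between 0.03 and 0.038 m and angle between the x axis of bar0 and the x axis of tray, either way round below 0.08 rad and angle between bar0's own z axis and vertical below 0.08 rad and linear speed of bar0 below 0.02 m/s) or (y of sample1 in the frame of bar1 between -0.04 and 0.04 m and x of bar1 in the frame of tray between -0.018 and 0.018 m and z of bar1 in the frame of tray between 0.03 and 0.038 m and angle between the x axis of bar1 and the x axis of tray, either way round below 0.08 rad and angle between bar1's own z axis and vertical below 0.08 rad and linear speed of bar1 below 0.02 m/s) or (y of sample1 in the frame of bar2 between -0.04 and 0.04 m and x of bar2 in the frame of tray between -0.018 and 0.018 m and z of bar2 in the frame of tray between 0.03 and 0.038 m and angle between the x axis of bar2 and the x axis of tray, either way round below 0.08 rad and angle between bar2's own z axis and vertical below 0.08 rad and linear speed of bar2 below 0.02 m/s)) and ((y of sample2 in the frame of bar0 between -0.04 and 0.04 m and x of bar0 in the frame of tray between -0.018 and 0.018 m and z of bar0 in the frame of tray between 0.03 and 0.038 m and angle between the x axis of bar0 and the x axis of tray, either way round below 0.08 rad and angle between bar0's own z axis and vertical below 0.08 rad and linear speed of bar0 below 0.02 m/s) or (y of sample2 in the frame of bar1 between -0.04 and 0.04 m and x of bar1 in the frame of tray between -0.018 and 0.018 m and z of bar1 in the frame of tray between 0.03 and 0.038 m and angle between the x axis of bar1 and the x axis of tray, either way round below 0.08 rad and angle between bar1's own z axis and vertical below 0.08 rad and linear speed of bar1 below 0.02 m/s) or (y of sample2 in the frame of bar2 between -0.04 and 0.04 m and x of bar2 in the frame of tray between -0.018 and 0.018 m and z of bar2 in the frame of tray between 0.03 and 0.038 m and angle between the x axis of bar2 and the x axis of tray, either way round below 0.08 rad and angle between bar2's own z axis and vertical below 0.08 rad and linear speed of bar2 below 0.02 m/s))), for 0.2 s.
2. both lock plugs pressed home (z of each of plug_l, plug_r in the frame of tray below 0.034 m), for 0.2 s.
At the end, for the whole second after the job is handed in: Every sample lies flat (0.1 rad) on the tray floor, blue up, its centre within 40 mm sideways of a bar that lies in both notches: underside within 4 mm of their floor, level and square to 0.08 rad, centred to 18 mm. Both plugs within 2 mm of their stop. Press tool upright on the bench. All at rest (all of step 1 and all of step 2 and height (world z) of press_tool below 0.005 m and angle between press_tool's own z axis and vertical below 0.1 rad and linear speed of press_tool below 0.02 m/s); the robot touches nothing.
It fails at once if a lock plug pressed with the fingers (over 2 N) instead of the tool (contact force between any of plug_l, plug_r and the fingers above 2 N).
It fails at once if the paint tin, sanding block or cup moved more than 30 mm (distance of any of paint_tin, sanding_block, jar from where it was at the start of the episode above 0.03 m).
It fails at once if a sample lifted off the tray floor (its centre above 80 mm) (height (world z) of any of sample0, sample1, sample2 above 0.08 m).
It fails at once if a sample pushed or squeezed by the fingers with more than 15 N (contact force between any of sample0, sample1, sample2 and the fingers above 15 N).
Of sample0, sample1, sample2 only 2 to 3 are there at a start; the rules pass over those that are not, and their reading is None.
At some moment in a run one of bar0, bar1, bar2 may be knocked a few centimetres aside while the robot is not near it.
Once in a run the grip may slacken for a moment while it holds something.
It also fails if it takes over 210 s, if anything falls off the work surface, if the arm or the gripper's body presses on something with over 40 N, if the wrist force passes 120 N, or if a joint passes its speed limit or range.

## Robot

A 7-joint arm with a two-finger parallel gripper is mounted at the origin on the work surface. World frame = base frame: x ahead of the robot, y to its left, z up, the work surface at z = 0. Lengths are in mm, angles in rad, forces in N, time in s.
With the tool pointing down it reaches from about 400 to 875 mm from the base axis. Payload 19.3 kg.
Tool frame: the origin (TCP) lies at the very end of the fingers, on their centre line; the grasp point (between the pads) lies 19 mm behind it (grip_point_offset is the z of the grasp point in the tool frame, in mm); z points along the fingers, y is the line along which they close (so a half turn about z gives the same grasp; the last joint's range is limited). The gripper opens to 85 mm and grips with 20 to 120 N. Pads are 22 mm wide; open, the fingers measure 114 mm over their backs; the gripper's body (76 mm by 85 mm) begins 54 mm behind the grasp point. The pads swing forward as they close: fully open they stand 13 mm farther back than shut.
Start: joints at [1.114, 0.521, -0.036, 1.599, 0.021, 1.021, -0.113], TCP at [235.739, -578.828, 231.291] pointing down, gripper open.
Joint ranges: [-2.91, 2.91], [-0.3, 2.13], [-1.5, 1.42], [0.17, 2.43], [-1.26, 4.41], [0.16, 1.93], [-2.52, 2.52]. Speed limits (rad/s): [1.89, 1.89, 2.39, 2.39, 3.01, 3.01, 3.01].

## Interface

Orientations are given as a 3x3 rotation matrix whose columns are the frame's x, y, z axes.
In Python, from workcell import movep, movel, goto_joints, open_gripper, clamp, wait, inverse_kinematics, read_state, camera, PlanningError, finish_job, grip_point_offset gives the robot as it stands. Calls block until the motion is done:
- movep(position, orientation): joint-space move of the TCP to a pose.
- movel(position, frame=None, max_speed=150, guard=None): straight line of the TCP; frame=None keeps the orientation; max_speed is the mean speed in mm/s. With guard (N) it stops when the force on the tool has changed by that much, and returns True; else False.
- goto_joints(angles): joint-space move.
- open_gripper() and clamp(): open the fingers fully, or close them until they stop; the grip force is fixed at half the most.
- wait(seconds).
- inverse_kinematics(position, orientation): joint angles nearest the present ones, or None.
- read_state(): the state.
- camera(name): name is "scene" or "top" or "wrist"; returns a dict with "image" (420x560x3 uint8, blue, green, red), "range_z" (420x560 float32, mm along the optical axis (not along the pixel's ray), 0 where there is no reading), "fx", "fy", "cx", "cy" (pixels), "cam_to_world" (4x4, takes a point from camera to world coordinates). Camera axes: x right, y up, looking along -z (the intrinsics and any distortion apply to the point x, -y, -z); pixel columns grow to the right and rows downward; lengths in mm; the calibration is good to about 2 mm. The wrist camera is an equidistant fisheye: a pixel r from the principal point sees the ray r / f radians off the axis. A picture is of the moment at which its call begins.
A pose or a line that the arm cannot do raises PlanningError and nothing moves.
- finish_job(): hands the job in; it is judged then, once.
The state is a dict: "time": time; "qpos": joint angles; "qvel": joint speeds; "joint_efforts": joint torques, N m; "eef_pos": TCP position; "tool_rot": TCP orientation; "ft_force": force on the tool from outside, world axes, zero at the start; "torque": the same for the moment, N m; "finger_gap": finger opening in mm; "gripper_force": force on a finger pad.
Only numpy, scipy, OpenCV 4.12 (cv2) and the standard library are available. Lean on these libraries where they do the work, as an engineer would, in place of code of your own. Each camera call takes 0.05 s, during which the arm holds its last target. There are 200 camera calls.

## Working session

There is one attempt and no reset: what is moved stays moved. The work goes in short steps, each a Python script; the robot and the scene stay as the last script left them, time stands still between calls to the robot, and variables do not carry over. Pictures are saved under pics/ and viewed, at most 14 in all, crops included, and the job is handed in when it is done.

```bash
mkdir -p pics; ls
python3 - <<'E'
from workcell import *
import cv2,numpy as np
for n in ("top","scene"):
    c=camera(n); cv2.imwrite(f"pics/{n}0.png",c["image"]); np.savez(f"{n}0.npz",**c)
    print(n,c["fx"],c["fy"],c["cx"],c["cy"],np.round(c["cam_to_world"],3).tolist(),[k for k in c])
print(read_state()["time"],grip_point_offset)
E
```

```text
pics
top 485.4990042447932 485.4990042447932 289.12075821687404 207.15197744643046 [[0.022, 0.992, -0.12, 388.003], [-1.0, 0.022, -0.007, -14.965], [-0.005, 0.121, 0.993, 1440.126], [0.0, 0.0, 0.0, 1.0]] ['image', 'range_z', 'fx', 'fy', 'cx', 'cy', 'cam_to_world']
scene 477.25157569578056 477.25157569578056 283.04457668092033 210.2123031659 [[-0.775, -0.505, 0.38, 972.628], [0.632, -0.634, 0.446, 501.357], [0.016, 0.586, 0.81, 965.279], [0.0, 0.0, 0.0, 1.0]] ['image', 'range_z', 'fx', 'fy', 'cx', 'cy', 'cam_to_world']
0.1 -18.700000000000003
```

View pics/top0.png

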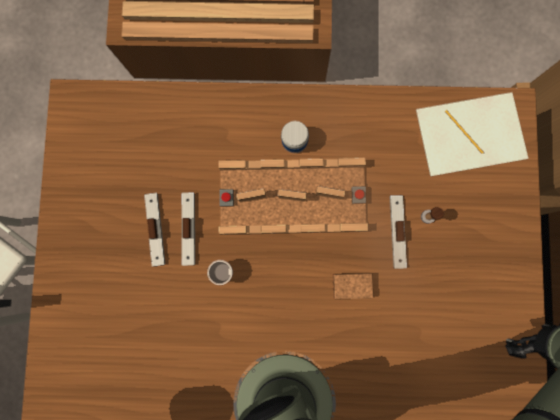

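View pics/scene0.png

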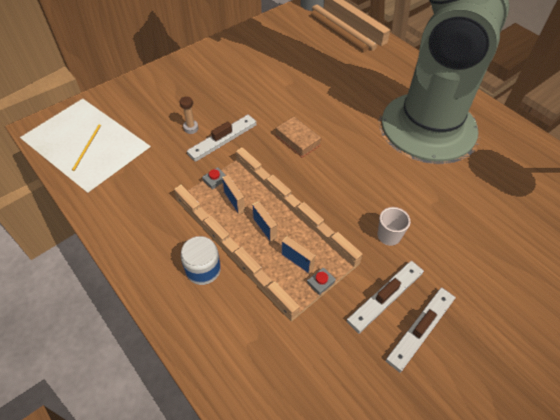

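```bash
cat > h.py <<'E'
import numpy as np,cv2
def ray(c,uv,z):
    """pixels (n,2) -> world xy on plane z (pinhole cams)"""
    uv=np.atleast_2d(uv).astype(float); T=np.asarray(c["cam_to_world"])
    d=np.c_[(uv[:,0]-c["cx"])/c["fx"],-(uv[:,1]-c["cy"])/c["fy"],-np.ones(len(uv))]@T[:3,:3].T
    return T[:3,3]+d*((z-T[2,3])/d[:,2])[:,None]
def cloud(c):
    v,u=np.mgrid[0:420,0:560]; z=np.asarray(c["range_z"]); T=np.asarray(c["cam_to_world"])
    P=np.stack([(u-c["cx"])/c["fx"]*z,-(v-c["cy"])/c["fy"]*z,-z],-1)@T[:3,:3].T+T[:3,3]
    P[z<=0]=np.nan
    return P
def rects(mask,amin=15):
    cs,_=cv2.findContours(mask.astype(np.uint8),cv2.RETR_EXTERNAL,cv2.CHAIN_APPROX_NONE)
    return [c[:,0] for c in cs if cv2.contourArea(c)>amin]
def fit(pts):
    (cx,cy),(w,h),a=cv2.minAreaRect(np.float32(pts[:,:2]))
    if w<h: w,h,a=h,w,a+90
    return np.round([cx,cy,w,h,(a+90)%180-90],1)   # centre, long, short, angle of long side
E
python3 - <<'E'
from h import *
for n in("top","scene"):
    c=dict(np.load(n+"0.npz")); im=c["image"].astype(int); P=cloud(c); b,g,r=im[...,0],im[...,1],im[...,2]
    print(n,"bench z",np.nanmedian(P[...,2]))
    hsv=cv2.cvtColor(c["image"],cv2.COLOR_BGR2HSV).astype(int)
    for k in rects((r>120)&(g<60)&(b<60),8): print("red",k.mean(0),ray(c,k,42).mean(0)[:2].round(1), len(k))
    m=(hsv[...,1]<50)&(hsv[...,2]>130)
    for k in rects(m,60):
        f=fit(ray(c,k,16)); 
        if f[0]>200 and abs(f[1])<500:print("white",k.mean(0).round(),f)
    if n=="top":
        Z=P[...,2]
        for lo,hi,nm in((58,85,"60-85"),(38,56,"rail")):
            for k in rects((Z>lo)&(Z<hi)&(P[...,0]>350)&(abs(P[...,1])<500),6):
                q=P[k[:,1],k[:,0]]; print(nm,k.mean(0).round(),fit(q),np.nanmax(q[:,2]).round(1))
    s=cv2.resize(c["image"][140:300,140:480] if n=="top" else c["image"][80:370,120:460],None,fx=2.3,fy=2.05,interpolation=cv2.INTER_CUBIC); cv2.imwrite(f"pics/{n}0c.png",s)
E
```

```text
top bench z -1.7187331256627658
red [225.65217391 196.60869565] [584.5 180.7] 23
white [188. 251.] [425.2 289.8  75.7  32.1   2.6]
white [157. 252.] [421.6 380.3  77.6  34.    9. ]
white [397. 231.] [ 498.1 -325.5  206.7   36.5    2.9]
white [152. 206.] [553.5 401.9  77.5  33.8   9.3]
white [188. 205.] [559.1 296.3  74.9  32.7   2.6]
white [294. 134.] [782.9 -15.8  75.3  74.1 -88.8]
60-85 [220. 268.] [376.2 184.6  68.3  48.7  88.7] 78.6
60-85 [292. 194.] [592.5 -11.7  79.8  19.5  83.9] 76.6
60-85 [251. 194.] [589.7 106.1  79.8  19.8 -78. ] 77.8
60-85 [331. 192.] [ 602.2 -122.    79.    19.5   81.9] 79.1
60-85 [294. 133.] [ 7.648e+02 -1.720e+01  7.620e+01  7.540e+01  6.000e-01] 84.9
rail [213. 269.] [374.  208.2  42.7  10.9 -20.3] 55.7
rail [232. 229.] [488.9 156.8  78.5  21.1 -88.5] 53.0
rail [273. 228.] [494.1  40.5  69.5  20.9 -88.8] 52.2
rail [314. 228.] [499.6 -77.7  75.2  20.9 -88.8] 52.3
rail [354. 227.] [ 504.3 -193.    80.5   22.1  -86.4] 52.9
rail [400. 231.] [ 495.2 -326.3   58.2   20.5    2.4] 50.7
rail [186. 228.] [490.5 291.5  58.1  19.5   2.9] 48.5
rail [152. 228.] [487
[... 203 characters left out ...]
3
rail [272. 163.] [685.   46.8  67.6  21.5 -88.8] 52.2
rail [232. 164.] [680.4 164.3  79.4  24.2 -86.5] 52.2
rail [311. 162.] [690.2 -66.   70.4  22.1 -88.7] 53.6
rail [352. 161.] [ 695.  -184.6   78.9   23.6  -89.2] 55.2
rail [295. 147.] [737.2 -18.4  70.6  21.8 -86.6] 56.0
scene bench z -0.5774728778385452
red [321.4375 277.25  ] [587.4 184.5] 32
red [213.68 173.88] [ 604.4 -202.9] 25
white [422. 328.] [489.2 394.1 214.1  36.5   9.3]
white [386. 295.] [494.1 295.4 215.7  38.4   3.1]
white [199. 254.] [756.  -44.3  97.1  81.3  72.6]
white [ 55. 339.] [1114.2  -96.9  618.   229.1   89.9]
white [394. 225.] [344.4 182.8 104.5  69.7  51.5]
white [222. 138.] [ 498.8 -318.2  215.8   48.6    2.8]
```

View pics/scene0c.png

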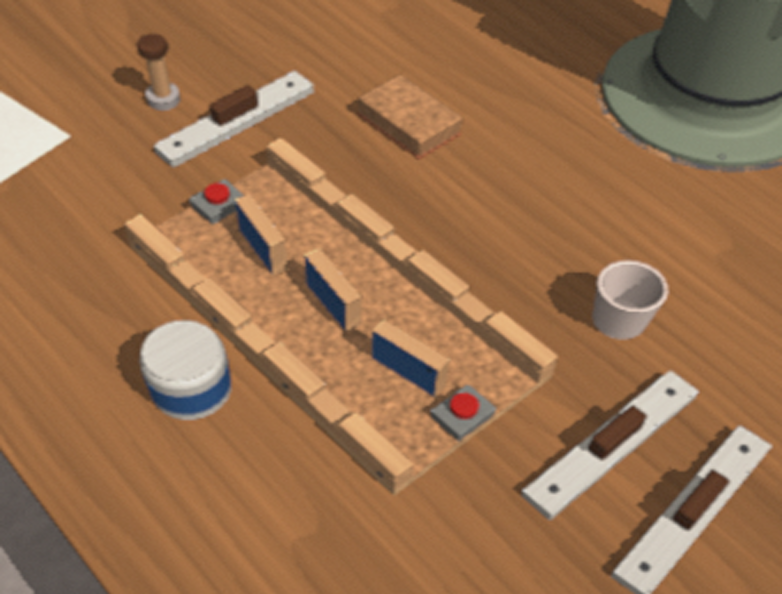

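All three boards show their blue side facing +x, away from the robot: crop (260,235), (330,290) and (405,355). They have to be tipped towards the robot. The bars, press tool, tin, cup and block are all visible and agree with the measurements.

```bash
cat >> h.py <<'E'
def R(yaw,flip=False):
    """tool down, its y axis along world angle yaw+90deg"""
    y=np.array([-np.sin(yaw),np.cos(yaw),0])*(-1 if flip else 1); z=np.array([0,0,-1.])
    return np.c_[np.cross(y,z),y,z]
E
python3 - <<'E'
from h import *
from workcell import *
import sys
for fl in (0,1):
    print(fl,[None if (q:=inverse_kinematics(p,R(.04,fl))) is None else np.round(q,2).tolist() for p in ([492,293,20],[488,391,20],[498,-325,20],[540,-409,78],[585,181,110],[650,-120,60],[590,100,150])])
fl=min((0,1),key=lambda f:sum(inverse_kinematics(p,R(.04,f)) is None for p in ([492,293,20],[488,391,20],[498,-325,20],[640,-120,60])))
print("flip",fl)
clamp()
def go(b):
    x,y,a=b; a=np.radians(a-90); d=np.array([-np.cos(a),-np.sin(a),0]); c=np.array([x,y,0.]); r=R(a,fl)
    U=np.array([0,0,1.])
    movep(c-45*d+150*U,r); movel(c-45*d+59*U,max_speed=200); movel(c+1*d+59*U,max_speed=60); movel(c-25*d+62*U); movel(c-25*d+150*U,max_speed=250)
for b in ((602,-121,81.9),(592.5,-11,83.9),(590,107,102)): go(b)
movep([400,-250,250],R(0,fl)); open_gripper()
for n in("top",):
    c=camera(n); np.savez(n+"1.npz",**c); cv2.imwrite("pics/top1.png",cv2.resize(c["image"][120:290,130:480],None,fx=2.2,fy=2.2))
print(read_state()["time"])
E
```

```text
0 [[-0.28, 0.79, -0.51, 1.85, 0.6, 0.66, 0.45], [-0.25, 0.94, -0.82, 1.7, 0.86, 0.9, 0.18], [0.88, 0.83, -0.6, 1.79, 0.67, 0.73, 1.53], [0.96, 0.86, -0.66, 1.53, 0.61, 0.96, 1.72], [0.15, 0.79, -0.84, 1.7, 0.69, 0.98, 0.65], [0.52, 0.88, -0.7, 1.59, 0.67, 0.93, 1.2], [0.32, 0.73, -0.89, 1.71, 0.65, 1.02, 0.8]]
1 [[-0.47, 0.75, -0.24, 1.86, 0.31, 0.57, -2.44], [-0.88, 0.81, 0.17, 1.73, -0.21, 0.62, -2.12], [0.48, 0.76, -0.0, 1.81, 0.01, 0.57, -1.06], [0.56, 0.78, -0.0, 1.56, 0.0, 0.8, -0.97], [-0.18, 0.66, -0.32, 1.72, 0.27, 0.8, -2.16], [0.14, 0.78, -0.08, 1.61, 0.08, 0.75, -1.5], [-0.06, 0.59, -0.29, 1.74, 0.22, 0.85, -1.98]]
flip 0
13.6417
```

View pics/top1.png

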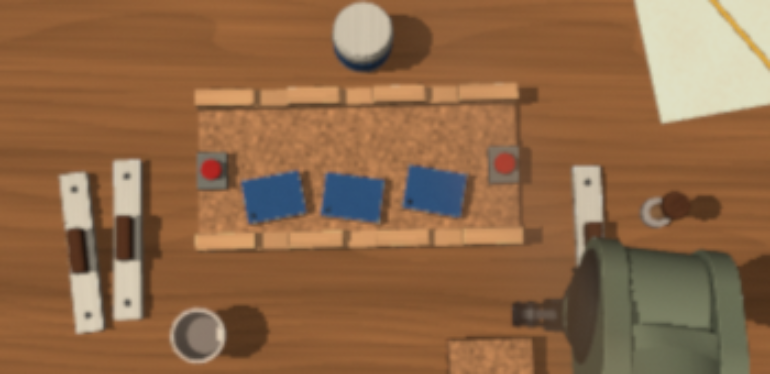

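All three boards now lie blue side up, at crop (275,197), (353,197) and (436,191). Next is the bar nearest the tray on the +y side, which goes to bay 1. I'll calibrate the camera against the held bar before lowering it.

```bash
cat >> h.py <<'E'
from workcell import *
TY=0.043
def white(c,z,roi):
    hsv=cv2.cvtColor(c["image"],cv2.COLOR_BGR2HSV).astype(int)
    q=[]
    for k in rects((hsv[...,1]<50)&(hsv[...,2]>130),40):
        p=ray(c,k,z); m=p.mean(0)
        if roi[0]<m[0]<roi[1] and roi[2]<m[1]<roi[3] and np.ptp(p[:,1])<60: q.append(p)
    return fit(np.vstack(q)) if q else None
def pick(roi):
    f=white(camera("top"),16,roi); print("bar",f)
    if f is None or not(195<f[2]<230 and 30<f[3]<50): raise SystemExit("bar?")
    a=np.radians(f[4]); r=R(a); p=np.array([f[0],f[1],0])
    open_gripper(); movep(p+[0,0,130],r); hit=movel(p+[0,0,19.5],max_speed=120,guard=15); clamp()
    s=read_state(); print("gap",s["finger_gap"],s["gripper_force"],hit,s["eef_pos"])
    movel(p+[0,0,92],max_speed=120); return a
def status():
    s=read_state(); print("t",round(s["time"],1),"gap",round(s["finger_gap"],1),"tcp",np.round(s["eef_pos"],1),"F",np.round(s["ft_force"],1))
E
python3 - <<'E'
from h import *
pick((380,600,265,325))
movep([590,-8,92],R(TY)); wait(.3); status()
for n in("top","scene"):
    c=camera(n); np.savez(n+"2.npz",**c)
    print(n,white(c,92-19.5+16,(450,720,-80,60)))
    b,g,r=[c["image"][...,i].astype(int) for i in range(3)]
    for k in rects((r>120)&(g<60)&(b<60),8): print("red",ray(c,k,42).mean(0)[:2].round(1), len(k))
    cv2.imwrite(f"pics/{n}2.png",c["image"])
E
```

```text
bar [491.9 293.2 209.3  32.7   2.6]
gap 18.887553794712527 59.70603168010712 False [492.06105058 293.5028251   19.88432643]
t 19.9 gap 19.1 tcp [590.   -7.2  92. ] F [ 0.1 -0.7 -3.2]
top [520.2 -12.4  70.3  36.4   1.3]
red [584.8 180.2] 22
scene [591.8   1.7 215.7  58.6   2.7]
red [587.4 184.9] 31
```

View pics/top2.png

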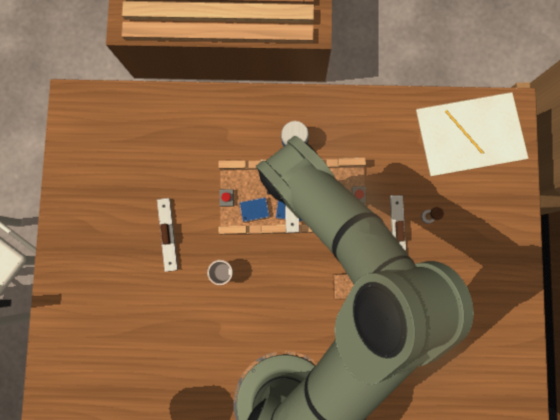

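View pics/scene2.png

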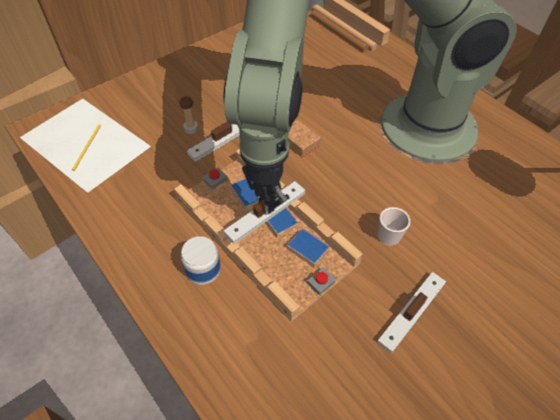

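The top view shows the held bar's near end at (292,220). The scene view shows the whole bar over the middle bay, from (232,232) to (300,190). The other +y bar has been knocked, and is now at top view (167,235). I'll refine the scene bias from the held bar and then lower it.

Run:
```python
from h import *
c=dict(np.load("scene2.npz")); v=cv2.cvtColor(c["image"],cv2.COLOR_BGR2HSV).astype(int)
for th in(130,160,180,195):
    for k in rects((v[...,1]<50)&(v[...,2]>th),60):
        p=ray(c,k,88.5); 
        if 450<p[:,0].mean()<720 and -80<p[:,1].mean()<60: print(th,fit(p),k.mean(0))
# rail tops in both views: notch centres from bright rail-top blocks via depth-free colour
for n in("top","scene"):
    c=dict(np.load(n+"0.npz")); v=cv2.cvtColor(c["image"],cv2.COLOR_BGR2HSV).astype(int)
    for k in rects((v[...,2]>195)&(v[...,1]>60)&(v[...,0]<25),40):
        p=ray(c,k,48); m=p.mean(0)
        if 460<m[0]<720 and abs(m[1])<260: print(n,fit(p))
```

```text
130 [591.8   1.7 215.7  58.6   2.7] [266.895 212.115]
160 [592.   -4.5 215.6  43.6   2.5] [266.37967914 212.14438503]
180 [590.7  -5.  212.9  42.1   2.6] [266.45853659 212.0097561 ]
195 [590.   -7.4 211.2  36.8   2.6] [266.76666667 211.03888889]
top [490.  159.5  72.1  17.3 -88.7]
top [ 500.7 -132.1   28.9   14.4  -88.7]
top [495.4  40.1  64.   15.9 -84.9]
top [ 504.9 -190.9   71.9   14.4  -88.7]
top [500.2 -54.5  98.3  19.5 -86.4]
top [597.  -10.9  74.1  12.4  84. ]
top [594.4 109.6  75.6  12.6 -78. ]
top [ 607.1 -123.4   73.7   12.1   81.7]
top [681.7 166.5  73.2  14.9 -88.8]
top [687.3 -12.4  29.3  17.6 -79.2]
top [686.2  65.7  94.   17.2 -86.6]
top [692.5 -64.2  61.4  14.9 -88.8]
top [ 698.  -183.8   73.    14.9  -88.8]
scene [675.8 153.  126.9  40.1 -86.2]
scene [577.6 101.7  89.4  21.6 -78.4]
scene [681.4  30.4 109.6  38.7 -86.3]
scene [490.4 160.7  78.7  20.1 -87.3]
scene [551.1  71.9  47.   17.8 -72.8]
scene [499.9  99.6  35.5  18.4  89.3]
scene [690.7 -82.7 108.2  29.4 -83.7]
scene [578.6 -28.5  93.4  24.4  83.6]
scene [498.4  23.2 107.6  24.9 -82.1]
scene [ 689.6 -182.    79.5   35.6  -86.4]
scene [ 588.9 -137.8   86.4   23.7   81.4]
scene [503.5 -90.3 108.4  24.4 -82.8]
scene [ 505.4 -189.7   79.1   19.9  -87.3]
```

The scene view of the held bar matches the TCP (590, -7.4), so the scene camera is nearly unbiased. Its rail end blocks put the tray centre at about (593.5, -10.4) with yaw 0.043. The top view corrected for its -2 mm bias agrees.

```bash
cat >> h.py <<'E'
TC=np.array([593.5,-10.4,0])
def bay(k): return TC+114*(k-1)*np.array([-np.sin(TY),np.cos(TY),0])
def place(k,off=0.):
    """off: bar origin offset along tool line (x) is ignored; lower bar into bay k and release"""
    p=bay(k); movel(p+[0,0,92],R(TY),max_speed=150)
    s=read_state(); e=p[:2]-s["eef_pos"][:2]; p=p+[*e,0]   # take out the servo offset
    status()
    hit=movel(p+[0,0,55],max_speed=60,guard=12); status(); print("hit",hit)
    return hit
def release():
    open_gripper(); p=read_state()["eef_pos"]; movel(p+np.array([0,0,90]),max_speed=200)
E
python3 - <<'E'
from h import *
place(1)
c=camera("scene"); np.savez("scene3.npz",**c); v=cv2.cvtColor(c["image"],cv2.COLOR_BGR2HSV).astype(int)
for k in rects((v[...,1]<50)&(v[...,2]>195),60):
    p=ray(c,k,50)
    if 450<p[:,0].mean()<720 and -80<p[:,1].mean()<60: print(fit(p))
cv2.imwrite("pics/scene3.png",cv2.resize(c["image"][140:330,160:380],None,fx=3,fy=3))
E
```

```text
t 20.2 gap 19.1 tcp [593.7 -10.6  92. ] F [ 0.   0.3 -3.6]
t 20.9 gap 18.7 tcp [592.6 -10.2  53.9] F [-2.  -0.7  9.9]
hit True
[647.4  -7.8 103.3  36.4   2.6]
[538.8 -13.  103.4  37.2   2.4]
```

View pics/scene3.png

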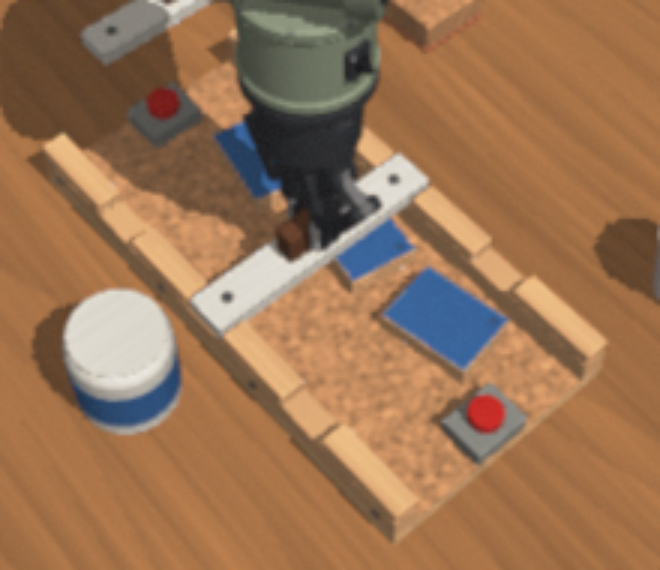

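Bar seated: TCP z is 53.9, so the underside is at about 34, and both ends sit in the notches at crop (215,310) and (405,175). I'll release it and fetch the shifted bar for bay 2.

Run:
```python
from h import *
release()
pick((370,620,240,440)); movep(bay(2)+[0,0,92],R(TY)); 
hit=place(2)
z=read_state()["eef_pos"][2]
if z<55.5 and hit or z<55.2: release()
c=camera("scene"); cv2.imwrite("pics/scene4.png",cv2.resize(c["image"][140:330,160:380],None,fx=3,fy=3)); status()
t=camera("top"); np.savez("top4.npz",**t); print(white(t,16,(380,620,-400,-250)))
```

```text
bar [472.9 352.8 210.9  34.5   9.2]
gap 19.03237104843363 59.89797234535217 False [473.01358355 353.20113354  19.91489855]
t 27.6 gap 19.0 tcp [588.4 104.6  92. ] F [-0.6  0.2 -3.1]
t 28.3 gap 18.8 tcp [588.2 102.1  53.9] F [-2.5 -1.8 10.1]
hit True
t 29.6 gap 85.3 tcp [587.4 101.5 143. ] F [-0.2 -0.3 -1. ]
[ 516.8 -323.3  169.6   36.1    4.4]
```

View pics/scene4.png

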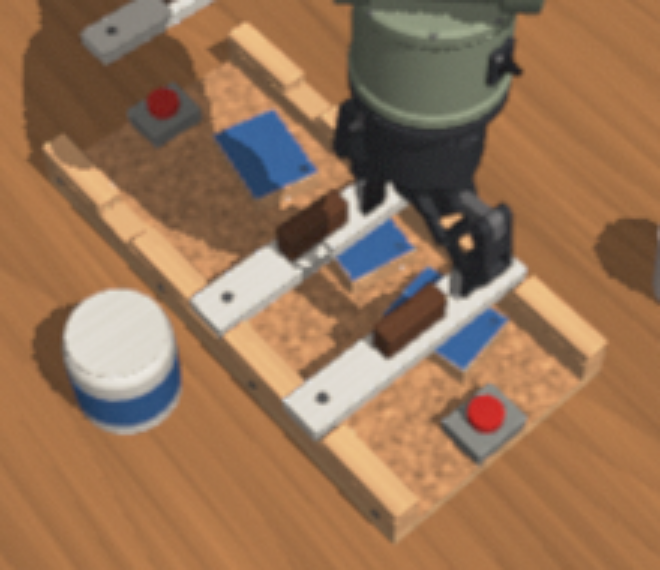

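Both bars are seated in bays 1 and 2. Next is the -y bar for bay 0, with the arm moved clear of the view first.

Run:
```python
from h import *
movep([480,250,260],R(TY))
pick((380,620,-420,-230)); movep(bay(0)+[0,0,92],R(TY)); 
hit=place(0)
z=read_state()["eef_pos"][2]
if z<55.5 and hit or z<55.2: release()
status()
movep([480,200,260],R(TY))
c=camera("scene"); cv2.imwrite("pics/scene5.png",cv2.resize(c["image"][70:330,140:380],None,fx=2.3,fy=2.3)); np.savez("scene5.npz",**c)
t=camera("top"); np.savez("top5.npz",**t)
# press tool from both views: knob top (z 106) dark, and foot
P=cloud(t)
m=(P[...,2]>85)&(P[...,0]>400)&(P[...,1]<-300)&(P[...,1]>-560)
for k in rects(m,3): print("top knob depth",k.mean(0),P[k[:,1],k[:,0]].mean(0).round(1))
for n,c in(("top",t),("scene",c)):
    h=cv2.cvtColor(c["image"],cv2.COLOR_BGR2HSV).astype(int)
    for k in rects((h[...,2]<75),20):
        p=ray(c,k,106); f=fit(p)
        if 420<f[0]<680 and -560<f[1]<-250: print(n,"dark",k.mean(0).round(1),f)
    for k in rects((h[...,1]<70)&(h[...,2]>110),8):
        p=ray(c,k,16); f=fit(p)
        if 420<f[0]<680 and -560<f[1]<-250: print(n,"foot?",k.mean(0).round(1),f)
```

```text
bar [ 564.2 -322.3   74.5   36.7    3. ]bar?
```

Run:
```python
from h import *
q=list(read_state()["qpos"]); print(np.round(q,2)); q[0]=-1.0; q[2]=0; goto_joints(q); status()
pick((380,620,-420,-230)); movep(bay(0)+[0,0,92],R(TY)); 
hit=place(0)
z=read_state()["eef_pos"][2]
if z<55.5 and hit or z<55.2: release()
status()
goto_joints(q)
c=camera("scene"); cv2.imwrite("pics/scene5.png",cv2.resize(c["image"][70:330,140:380],None,fx=2.3,fy=2.3)); np.savez("scene5.npz",**c)
t=camera("top"); np.savez("top5.npz",**t)
P=cloud(t)
m=(P[...,2]>85)&(P[...,0]>400)&(P[...,1]<-300)&(P[...,1]>-560)
for k in rects(m,3): print("top knob depth",k.mean(0),P[k[:,1],k[:,0]].mean(0).round(1))
for n,c in(("top",t),("scene",c)):
    h=cv2.cvtColor(c["image"],cv2.COLOR_BGR2HSV).astype(int)
    for k in rects((h[...,2]<75),20):
        p=ray(c,k,106); f=fit(p)
        if 420<f[0]<680 and -560<f[1]<-250: print(n,"dark",k.mean(0).round(1),f)
    for k in rects((h[...,1]<70)&(h[...,2]>110),8):
        p=ray(c,k,16); f=fit(p)
        if 420<f[0]<680 and -560<f[1]<-250: print(n,"foot?",k.mean(0).round(1),f)
```

```text
[ 0.14  0.53 -1.03  1.75  0.5   1.15  0.57]
t 32.2 gap 84.9 tcp [449.5 324.5 214. ] F [ 0.3 -0.  -0.3]
bar [ 498.1 -325.6  206.8   36.7    2.9]
gap 19.464450834987034 59.70430612564087 False [ 498.23111173 -325.61040678   19.7865148 ]
t 38.4 gap 19.2 tcp [ 598.1 -125.3   92. ] F [ 0.3  0.7 -2.2]
t 39.1 gap 19.2 tcp [ 597.9 -123.1   53.8] F [-2.2  0.6  9.4]
hit True
t 40.3 gap 85.5 tcp [ 597.3 -122.8  143.5] F [ 0.5 -1.  -0.7]
top knob depth [436.82857143 213.25714286] [ 542.1 -414.2  102.4]
top foot? [426.7 216.6] [ 541.6 -409.6   36.2   31.9   17.7]
scene foot? [190.7 127.2] [ 548.7 -403.    45.1   39.7   68.2]
```

View pics/scene5.png

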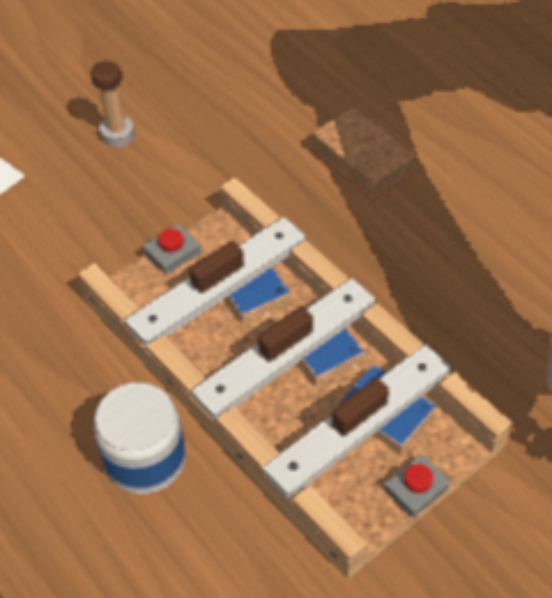

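All three bars are seated over blue-up boards. The press tool is at crop (112,105). I'll locate the knob in both views and grasp it.

```bash
cat >> h.py <<'E'
YA=np.array([-np.sin(TY),np.cos(TY),0])
PL,PR=TC+195*YA,TC-195*YA
def press(p,h):
    """h: TCP height above the tool's underside"""
    movel(p+[0,0,42+h+12],max_speed=120); s=read_state(); p=p+[*(p[:2]-s["eef_pos"][:2]),0]; status()
    a=movel(p+[0,0,42+h-8],max_speed=25,guard=5); z1=read_state()["eef_pos"][2]
    b=movel(p+[0,0,32+h-6],max_speed=25,guard=25); wait(.3); s=read_state(); print("contact",a,round(z1,1),"stop",b,np.round(s["eef_pos"],1),np.round(s["ft_force"],1),round(s["finger_gap"],1))
    movel(p+[0,0,42+h+12],max_speed=80)
E
python3 - <<'E'
from h import *
s=dict(np.load("scene5.npz")); t=dict(np.load("top5.npz"))
print(ray(s,[[140+107/2.3,70+73/2.3]],106),ray(t,[[436.8,213.3]],106))
p=np.array([543.5,-410,0]); r=R(0.2)
movep(p+[0,0,190],r); wait(.2)
c=camera("wrist"); cv2.imwrite("pics/wrist6.png",c["image"]); np.savez("wrist6.npz",**c); status()
E
```

```text
[[ 545.1443066  -404.90381629  106.        ]] [[ 541.56051173 -413.04493371  106.        ]]
t 45.1 gap 85.5 tcp [ 543.8 -409.6  190. ] F [-0.4 -0.6  0.3]
```

View pics/wrist6.png

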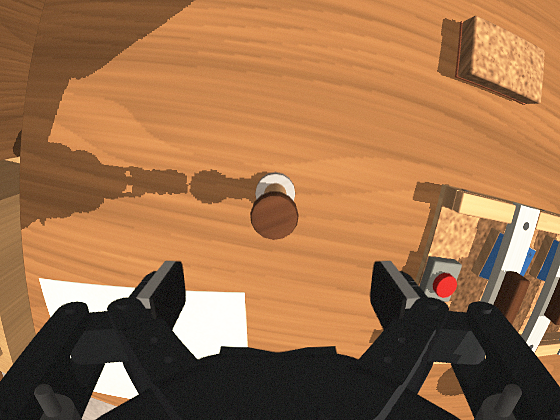

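The wrist view shows the knob top at (274,216), centred between the fingers at (172,290) and (385,290). I'll cast its fisheye ray.

Run:
```python
from h import *
c=dict(np.load("wrist6.npz")); T=c["cam_to_world"]
def fish(u,v,z):
    d=np.array([u-c["cx"],v-c["cy"]]); r=np.hypot(*d); th=r/c["fx"]; d=d/r*np.sin(th)
    w=T[:3,:3]@np.array([d[0],-d[1],-np.cos(th)]); return T[:3,3]+w*(z-T[2,3])/w[2]
k=fish(274,216,106); print(k,fish(276,187,16),np.linalg.norm(fish(251,216,106)-fish(298,216,106)))
p=np.array([*k[:2],0])
if np.hypot(*(p[:2]-[543,-409]))>12: raise SystemExit
movel(p+[0,0,190],max_speed=100); g=movel(p+[0,0,79],max_speed=100,guard=12); clamp(); status(); print(g)
z0=read_state()["eef_pos"][2]; np.save("tool.npy",np.r_[p[:2],z0])
movel(p+[0,0,z0+45],max_speed=80); wait(.2); status()
c=camera("wrist"); cv2.imwrite("pics/wrist7.png",c["image"])
```

```text
[ 541.12996406 -411.2671013   106.        ] [ 536.40429168 -411.17891325   16.        ] 33.84165667083048
t 47.1 gap 34.1 tcp [ 541.3 -411.5   79.4] F [0.8 0.2 5.4]
False
t 48.1 gap 34.3 tcp [ 540.9 -411.1  123.9] F [-0.1  0.4 -2.6]
```

View pics/wrist7.png

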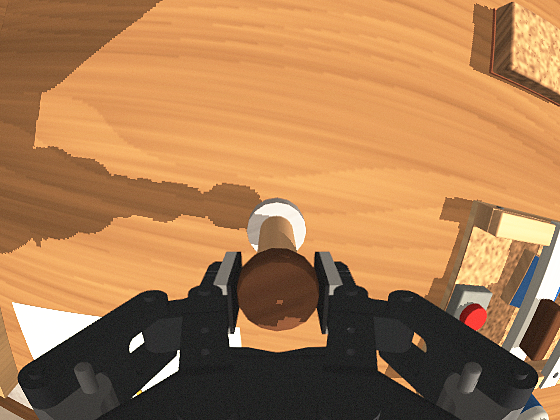

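The tool is held upright: knob between the pads at (278,290), foot at (276,225). I'll press plug_r.

Run:
```python
from h import *
h=np.load("tool.npy")[2]
movel(PR+[0,0,h+58],max_speed=150); status()
press(PR,h); status()
c=camera("scene"); cv2.imwrite("pics/scene8.png",cv2.resize(c["image"][70:330,140:380],None,fx=2.3,fy=2.3))
```

```text
t 49.7 gap 34.7 tcp [ 601.5 -206.2  137.4] F [-0.5  0.1 -2. ]
t 49.9 gap 34.3 tcp [ 601.5 -205.6  133. ] F [-0.6 -0.2 -1.9]
contact True 119.1 stop True [ 602.9 -205.   111.2] [-2.7  1.3 13.1] 33.9
t 51.7 gap 34.4 tcp [ 602.4 -204.9  133.8] F [-0.3 -0.6 -3.3]
```

View pics/scene8.png

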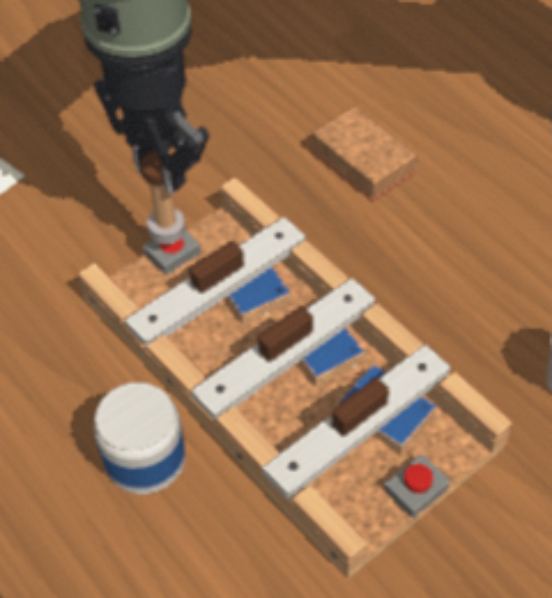

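Plug_r went home: the stop was at TCP 111.2, where 111.4 was expected. Now plug_l, passing above the bar grips, and then return the tool.

Run:
```python
from h import *
T=np.load("tool.npy"); h=T[2]
movel(PR+[0,0,h+98],max_speed=120)
movel(PL+[0,0,h+98],max_speed=150); status()
s=read_state()
if not 32<s["finger_gap"]<37: raise SystemExit("grip?")
press(PL,h); status()
c=camera("scene"); cv2.imwrite("pics/scene9.png",cv2.resize(c["image"][70:330,140:380],None,fx=2.3,fy=2.3))
```

```text
t 55.0 gap 34.2 tcp [585.2 183.9 177.4] F [ 0.5 -0.6 -1.7]
t 55.5 gap 34.1 tcp [585.3 184.3 133.6] F [ 0.   0.5 -2.6]
contact True 118.8 stop True [585.8 184.6 111.1] [-1.8 -0.6 14.7] 34.1
t 57.3 gap 34.3 tcp [585.  184.7 133.8] F [ 0.3  0.9 -1.9]
```

View pics/scene9.png

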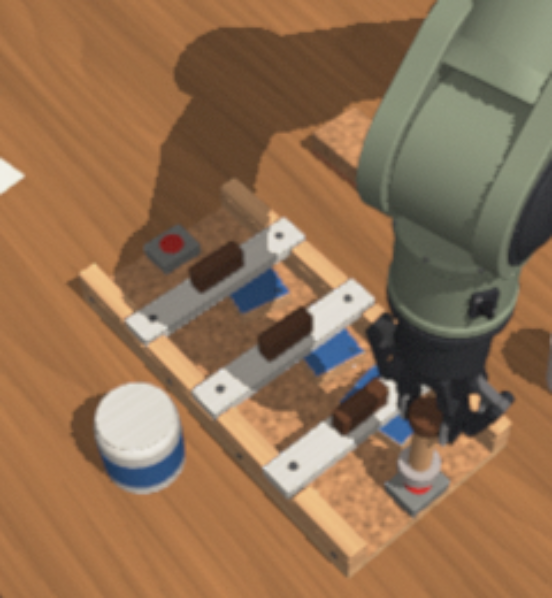

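Both plugs are home: 111.1 here, and the plug at crop (172,243) is flush. I'll stand the tool on the free bench on the +y side, which is a shorter carry.

Run:
```python
from h import *
h=np.load("tool.npy")[2]; p=np.array([540,300,0])
movel(PL+[0,0,h+60],max_speed=120); movel(p+[0,0,h+60],max_speed=150); status()
movel(p+[0,0,h+8],max_speed=100); g=movel(p+[0,0,h-3],max_speed=20,guard=5); status(); print(g)
open_gripper(); wait(.3); movel(p+[0,0,h+110],max_speed=120); movep([420,60,300],R(TY)); wait(.5)
q=list(read_state()["qpos"]); q[0]+=1.2; goto_joints(q); status()
c=camera("scene"); cv2.imwrite("pics/scene10.png",cv2.resize(c["image"][70:400,140:480],None,fx=1.8,fy=1.8))
```

```text
t 58.5 gap 34.3 tcp [540.5 298.9 139.4] F [-0.5  0.3 -2.2]
t 59.7 gap 34.4 tcp [540.4 300.1  79.4] F [-1.  -0.7  7.9]
True
t 65.0 gap 85.3 tcp [ 209.  -369.3  299.9] F [-0.3  0.3  0.1]
```

View pics/scene10.png

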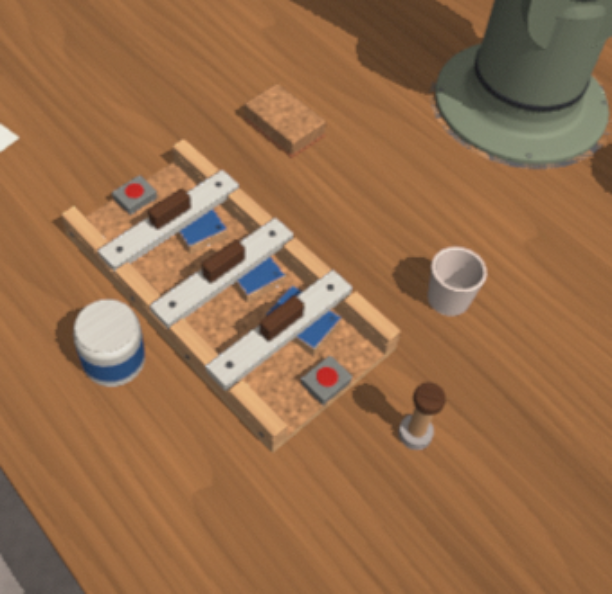

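The final view shows the bars seated, plugs flush at (134,191) and (327,378), the tool upright at (420,415), and the tin, cup and block still in place. I'm handing the job in.

```bash
python3 -c "
from workcell import *
print(finish_job())"
```

```text
the job is handed in; nothing more can be done
None
```

I handed the job in after about 65 s of robot time. All three samples lie blue side up under seated bars, both plugs are pressed home with the tool, and the tool stands upright on the bench on the tray's +y side. The hand-in call returned no verdict, so this rests on the final camera view and the arm's readings.

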